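Hitch the tow coupler onto the ball and latch it

ROBOT

A 6-joint arm with a two-finger parallel gripper is mounted at the origin on the work surface. World frame = base frame: x ahead of the robot, y to its left, z up, the work surface at z = 0. Lengths are in mm, angles in rad, forces in N, time in s.
With the tool pointing down it reaches from about 150 to 775 mm from the base axis. Payload 6.1 kg.
Tool frame: the origin (TCP) lies between the finger pads; the fingertips stand 11 mm ahead of it and the grasp point (between the pads) lies 8 mm behind it; x points along the fingers, z is the direction in which the jaws open and shut, and the axes are right-handed (so a half turn about x gives the same grasp; the last joint's range is limited). The gripper opens to 85 mm and grips with 20 to 120 N. Pads are 22 mm wide; open, the fingers measure 114 mm over their backs; the gripper's body (76 mm by 85 mm) begins 54 mm behind the grasp point. The pads swing forward as they close: fully open they stand 13 mm farther back than shut.
Start: joints at [1.13, 0.126, -0.04, 1.405, 0, 1.571], TCP at [223.99, 474.802, 242.295] pointing down, gripper open.
Joint ranges: [-2.72, 2.72], [-0.95, 1.95], [-1.27, 1.35], [-1.78, 2.02], [-1.46, 1.47], [-3.14, 3.14]. Speed limits (rad/s): [2.39, 2.39, 3.01, 3.14, 3.14, 3.14].

INTERFACE

Orientations are given as a rotation vector (axis times angle).
In Python, from workcell import arm gives the robot as it stands.
- The arm moves only by the tool send_rows, never from a script. Its argument "targets" is a list of rows, each an object with "linear": the shift along the tool's x, y, z in m, a list of three; "turn": the turn, a rotation vector about the tool's x, y, z in rad, a list of three; "hand": the closure, from -1 (fully open) to 1 (shut). In form: [{"linear": [x, y, z], "turn": [ax, ay, az], "hand": hand}, ...]. A call has 1 to 8 rows; each row is the pose to reach, as a shift and turn from the pose commanded when the call began, along the tool's axes at that moment; what a row does not reach only later rows make up. A row lasts 1/12 s, in which the tool goes at most 41.7 mm and 7.16 degrees, less where a joint would pass 70% of its speed; a pose out of reach is approached as far as the arm can. A call with a gripper value outside its range is refused whole. The fingers move at their own pace and stop on an object; "squeeze" is the grip in N (left out, the last holds). Time passes only in rows, so rows that repeat a pose let the fingers close. It gives the time, the measured TCP pose, the force and the opening at its end, in the units of the state.
- arm.state(): the state, without advancing time (a new reading comes with each control period).
- arm.read_camera(name): name is "scene" or "top" or "wrist"; returns the picture (480x640x3 uint8, red, green, blue); there is no depth.
- arm.camera_info(name): a dict with "fx", "fy", "cx", "cy" (pixels), "T" (4x4, takes a point from camera to world coordinates). Camera axes: x right, y up, looking along -z (the intrinsics and any distortion apply to the point x, -y, -z); pixel columns grow to the right and rows downward; lengths in mm; the calibration is good to about 2 mm. A picture is of the moment at which its call begins: read the wrist's pose just before it. camera_info takes no time and is no camera call; for the wrist camera it gives the pose at the moment of the call.
- arm.sign_off(): hands the job in, once; it reports no verdict.
The state is a dict: "time": time; "q": joint angles; "joint_velocities": joint speeds; "tau": joint torques, N m; "ee_pos": TCP position; "ee_rot": TCP orientation; "ft_force": force on the tool from outside, world axes, zero at the start; "torque": the same for the moment, N m; "width": finger opening in mm.
Only numpy, scipy, OpenCV 4.12 (cv2) and the standard library are available. Lean on these libraries where they do the work, as an engineer would, in place of code of your own. Each camera call takes 0.05 s, during which the arm holds its last target.

TASK

Lift the loose tow coupler by its grip block, lower its socket onto the ball of the hitch stand with its drawbar lying along the stand's long deck arm, and push it down by the block, with no more than a firm hand push, until it is fully home. Then press its latch lever all the way down, so that the coupler is locked on the ball, and let go. Do not press the lever before the coupler is home, never force anything hard against the stand, and leave the other things on the bench where they are.

Things in the scene. Friction and masses are not known exactly. Their poses are not given: they have to be found in the camera images.
- coupler_grip (a point): Centre of the black grip block on top of the loose grey steel tow coupler (0.5 to 0.7 kg, starts standing on the bench). It is on the socket's axis, 83 mm above the coupler's flat underside. Block: 44 mm along x, 24 mm across y (grip across y), 46 mm tall, 60 to 106 mm above the underside. z up; the drawbar stub (36 mm wide, 34 tall) runs 122 mm to -x.
- coupler_mouth (a point): Middle of the coupler's underside: the mouth of its upright round socket (54 mm outside, mouth flared to 66; 44 mm inside, 54 deep). Home = underside flat on the stand's deck. Two sprung catches inside, at +y and -y, meet the ball about 11 mm before home; from there its weight may not be enough: up to 12 N more push is needed until it stops dead on the deck.
- stand_foot (a point): Foot of the fixed hitch stand at bench level, exactly below the ball's centre. Foot plate 150 (x) by 120 mm. Above it a steel deck 80 by 80 mm with an arm 56 mm wide reaching 135 mm to -x, where the drawbar must lie (coupler x along this x). The deck's height was set by hand and is not measured: its top is anywhere from 45 to 65 mm above this point.
- stand: The same stand, same origin and axes. On its deck is a steel ball of 40 mm diameter, its centre 30 mm above the deck's top, on an 18 mm neck. The stand is fixed; its deck gives about 1 mm per 25 N (rubber mount). It is harmed when all contact forces between coupler and stand together (weight, catches' squeeze of some 15 N, and push) pass 60 N: keep a push below about 30 N.
- latch (a joint): Latch lever's angle, rad: 0 = standing 0.9 rad above level, 0.9 = fully down, level; stays where left. Hinge along the coupler's y, 40 mm to -x of the socket axis, 50 mm above the underside. Steel bar 22 mm wide, 8 thick, reaching 85 mm to -x from the hinge. Stiff: about 8 N at 65 mm from the hinge moves it, then a hard stop. Its pawl then goes under the ball.
- latch_pad (a point): Point to press on the upper face of the latch lever, on its middle line, 65 mm from the hinge, 4 mm above the bar's middle plane; it moves with the lever. With the lever down it is 105 mm to -x of the socket axis and 54 mm above the coupler's underside.
- coupler: The whole coupler with its lever; origin and axes as coupler_mouth.
- pan: Bystander: small empty stainless food pan, 108 x 176 x 65 mm; origin under its centre.
- caster: Bystander: small castor wheel, 70 mm tall, standing on its plate; origin under the plate.
- tape: Bystander: cardboard ring (roll core), 100 mm across, 48 mm tall; origin under its centre.
- tub: Bystander: white plastic cup, 80 mm across, 70 mm tall; origin under its centre.
- drawbar: The coupler's underside, a rigid part of it: its drawbar stub (grey bar 90 x 36 x 34 mm) and the flat rim of the socket's mouth (66 mm across, 5 mm wide); origin and axes as coupler_mouth. When the coupler is home these bear on the deck.
There are look-alikes about, which are no part of the job. Leave any green look-alike of the coupler alone. What is shaped like the stand but red is not meant.

How it is judged (in metres and radians):
On the way, in this order (a step that is already met when the one before it is completed fails the run):
1. the coupler is lifted away from its starting place, its latch lever still up (distance of coupler_grip from where it was at the start of the episode above 0.03 m and value of joint latch below 0.3 rad and horizontal distance between coupler_grip and stand_foot above 0.03 m), for 0.1 s.
2. the coupler is pushed fully home over the ball by its grip block, square to the stand, so that its underside bears on the deck while the fingers still hold or push it, with its lever still up (horizontal distance between coupler_grip and stand_foot below 0.005 m and z of coupler_grip in the frame of stand_foot below 0.151 m and angle between coupler_grip's own z axis and vertical below 0.04 rad and angle between the x axis of coupler_grip and the x axis of stand_foot, either way round below 0.12 rad and x of latch_pad in the frame of stand_foot below 0 m and value of joint latch below 0.3 rad and distance between the grasp point and coupler_grip below 0.065 m and contact force between drawbar and stand above 2 N and contact force between the fingers and coupler above 2 N), for 0.1 s.
3. the latch lever is pressed all the way down (value of joint latch above 0.84 rad), for 0.2 s.
At the end, for the whole second after the job is handed in: The coupler sits on the ball: its axis within 5 mm of the stand's, its grip centre 126 to 151 mm above the stand's foot (deck height plus 83 mm), upright within 0.04 rad, drawbar along the deck arm within 0.12 rad, latch lever at 0.84 rad or more, all at rest (horizontal distance between coupler_grip and stand_foot below 0.005 m and z of coupler_grip in the frame of stand_foot between 0.126 and 0.151 m and angle between coupler_grip's own z axis and vertical below 0.04 rad and angle between the x axis of coupler_grip and the x axis of stand_foot, either way round below 0.12 rad and x of latch_pad in the frame of stand_foot below 0 m and value of joint latch above 0.84 rad and velocity of joint latch below 0.05 rad/s and linear speed of coupler below 0.02 m/s); the robot touches nothing.
It fails at once if the coupler is forced against the stand with more than 60 N (contact force between coupler and stand above 60 N).
It fails at once if the latch lever is pressed while the coupler is not over the ball, or still sits high (value of joint latch above 0.45 rad and (horizontal distance between coupler_grip and stand_foot above 0.01 m or z of coupler_grip in the frame of stand_foot above 0.155 m)).
It fails at once if a bystander is moved by more than 20 mm (distance of any of pan, caster, tape, tub from where it was at the start of the episode above 0.02 m).
It also fails if it takes over 54 s, if anything falls off the work surface, if the arm or the gripper's body presses on something with over 40 N, if the wrist force passes 120 N, or if a joint passes its speed limit or range.

## Working session

There is one attempt and no reset: what is moved stays moved. The work goes in short steps, Python scripts to look and compute and a tool call to move; the robot and the scene stay as the last step left them, time stands still between calls to the robot, and variables do not carry over. Pictures are saved under pics/ and viewed, and the job is handed in when it is done.

Besides the shell and the picture viewer there is one more tool, called as a command line: name --argument value ..., lists and objects as JSON in quotes. send_rows: Moves the arm, as the interface text tells. Its arguments: {"type":"object","properties":{"targets":{"type":"array","items":{"type":"object","properties":{"linear":{"type":"array","items":{"type":"number"}},"turn":{"type":"array","items":{"type":"number"}},"hand":{"type":"number"}}}},"squeeze":{"type":"number"}},"required":["targets"]}

```bash
ls; mkdir -p pics; python3 - <<'E'
from workcell import arm
import cv2,numpy as np
s=arm.state()
for k,v in s.items(): print(k,np.round(v,3).tolist())
for n in ["scene","top","wrist"]:
    c=arm.camera_info(n); print(n,{k:np.round(v,3).tolist() for k,v in c.items()})
    cv2.imwrite(f"pics/{n}0.png",cv2.cvtColor(arm.read_camera(n),cv2.COLOR_RGB2BGR))
E
```

```text
pics
time 0.0
q [1.13, 0.126, -0.041, 1.405, 0.0, 1.571]
joint_velocities [0.002, 0.001, 0.0, -0.0, 0.0, 0.0]
tau [-0.001, -43.592, 35.292, 0.017, -0.0, 0.0]
ee_pos [223.827, 474.458, 241.549]
ee_rot [-0.88, 1.387, 0.878]
ft_force [-0.153, 0.287, 0.834]
torque [0.004, -0.003, -0.013]
width 85.402
scene {'fx': 481.188, 'fy': 481.188, 'cx': 311.583, 'cy': 240.353, 'T': [[0.156, -0.812, 0.563, 1137.908], [0.988, 0.135, -0.079, -78.685], [-0.012, 0.568, 0.823, 919.713], [0.0, 0.0, 0.0, 1.0]]}
top {'fx': 500.935, 'fy': 500.935, 'cx': 316.372, 'cy': 242.983, 'T': [[0.028, 0.999, -0.043, 500.176], [-1.0, 0.028, 0.004, -0.755], [0.005, 0.043, 0.999, 1168.897], [0.0, 0.0, 0.0, 1.0]]}
wrist {'fx': 391.998, 'fy': 391.998, 'cx': 317.906, 'cy': 240.283, 'T': [[0.426, -0.867, -0.258, 157.848], [0.905, 0.408, 0.123, 505.07], [-0.001, -0.286, 0.958, 373.35], [0.0, 0.0, 0.0, 1.0]]}
```

View pics/scene0.png

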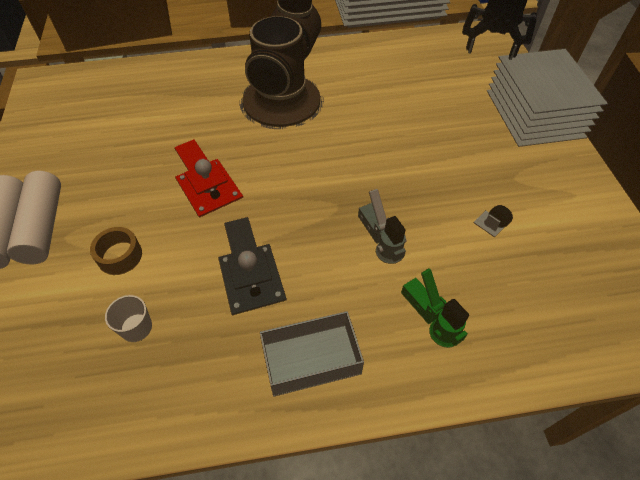

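View pics/top0.png

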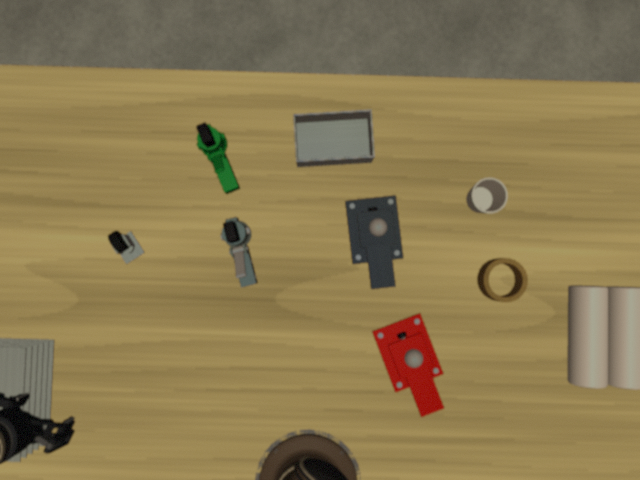

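View pics/wrist0.png

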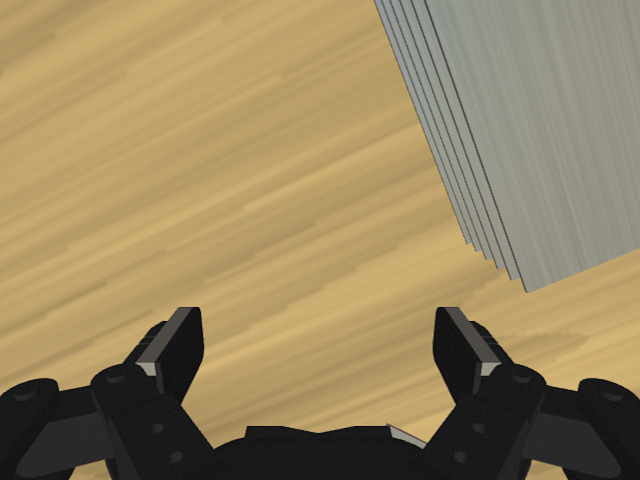

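Could be taken for the coupler: grey one, top (238,245); green one, top (215,155), which is a look-alike; the castor, top (125,243), is small and has a black wheel. For the stand: dark grey, top (377,230), or red, top (410,360), which is not meant. I choose the grey coupler and the dark grey stand, and check both in a close crop.

```bash
python3 - <<'E'
import cv2,numpy as np
t=cv2.imread("pics/top0.png"); s=cv2.imread("pics/scene0.png")
r=lambda im,x,y,w,h:cv2.resize(im[y:y+h,x:x+w],(400,400),interpolation=cv2.INTER_CUBIC)
# each 80..  
a=np.hstack([r(t,200,205,90,90),r(t,325,190,110,110)])
b=np.hstack([r(s,340,180,90,90),r(s,200,205,110,110)])
cv2.imwrite("pics/crop_top.png",a);cv2.imwrite("pics/crop_scene.png",b)
E
```

```text
(no output)
```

View pics/crop_top.png

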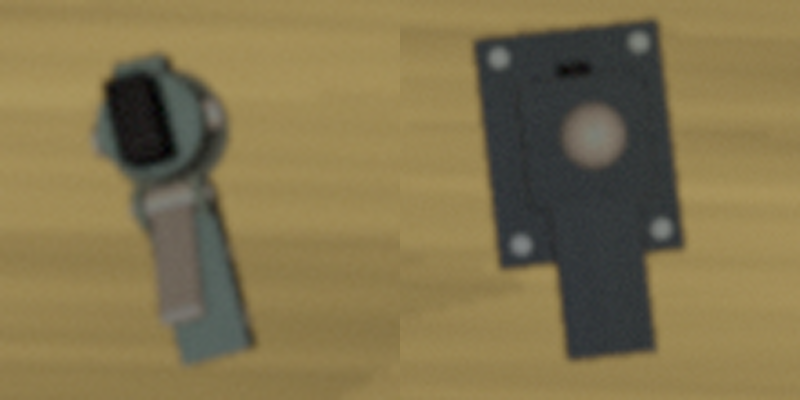

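View pics/crop_scene.png

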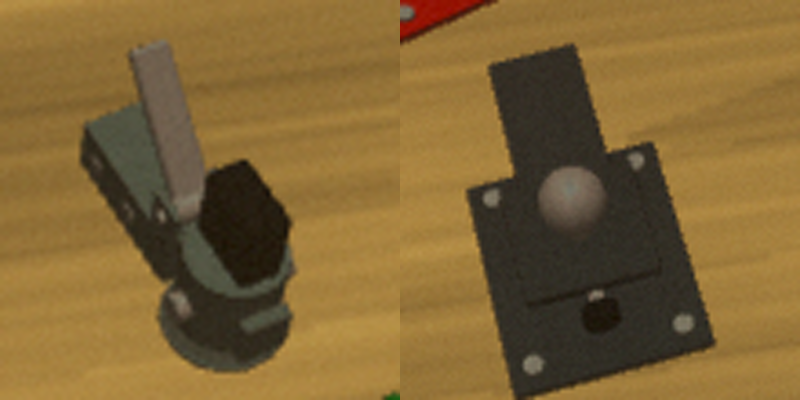

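```bash
cat > h.py <<'E'
import numpy as np,cv2
from scipy.spatial.transform import Rotation as R
def ray(c,u,v):
    T=np.array(c['T']);d=np.array([(u-c['cx'])/c['fx'],-(v-c['cy'])/c['fy'],-1.])
    d=T[:3,:3]@d; return T[:3,3],d/np.linalg.norm(d)
def plane(c,u,v,z):
    o,d=ray(c,u,v); return o+d*(z-o[2])/d[2]
def tri(rays):
    A=np.zeros((3,3));b=np.zeros(3)
    for o,d in rays:
        P=np.eye(3)-np.outer(d,d);A+=P;b+=P@o
    x=np.linalg.solve(A,b); return x,[np.linalg.norm((np.eye(3)-np.outer(d,d))@(x-o)) for o,d in rays]
def proj(c,p):
    T=np.array(c['T']);q=T[:3,:3].T@(np.array(p,float)-T[:3,3]);return c['cx']+c['fx']*q[0]/-q[2],c['cy']-c['fy']*q[1]/-q[2]
def move(target,rotm,s):
    "shift in tool axes m and turn to go from current pose s to target pos(mm), rot matrix"
    R0=R.from_rotvec(s['ee_rot']).as_matrix()
    return R0.T@(np.array(target)-s['ee_pos'])/1000, R.from_matrix(R0.T@rotm).as_rotvec()
def down(yaw_z):
    "tool x down, tool z along horizontal direction yaw"
    x=np.array([0,0,-1.]);z=np.array([np.cos(yaw_z),np.sin(yaw_z),0]);return np.column_stack([x,np.cross(z,x),z])
E
python3 - <<'E'
from h import *
from workcell import arm
t=arm.camera_info('top');s=arm.camera_info('scene')
ct=lambda x,y:(200+x*.225,205+y*.225); st=lambda x,y:(325+(x-400)*.275,190+y*.275)
cs=lambda x,y:(340+x*.225,180+y*.225); ss=lambda x,y:(200+(x-400)*.275,205+y*.275)
print('ball',tri([ray(t,*st(594,135)),ray(s,*ss(573,199))]))
for z in (75,85,95):print(plane(t,*st(594,135),z))
scr=np.array([plane(t,*st(*p),8)[:2] for p in [(499,58),(639,42),(661,229),(521,244)]]);print(scr,scr.mean(0))
v=(scr[0]-scr[3]+scr[1]-scr[2]);print('stand yaw',np.arctan2(v[1],v[0]))
print('arm end',plane(t,*st(612,354),55))
# block top corners (top view)
print('block top c',plane(t,*ct(139,120),106))
a=plane(t,*ct(217,353),34);b=plane(t,*ct(208,195),34);c_=plane(t,*ct(253,345),34);print('drawbar end',a,'edge dir yaw',np.arctan2(*(b-c_)[[1,0]]))
a2=plane(t,*ct(183,363),34);a3=plane(t,*ct(253,345),34);print('end corners',a2,a3,np.linalg.norm(a2-a3), 'yaw from end',np.arctan2(*(a3-a2)[[1,0]])+np.pi/2)
print('lever end scene/top',tri([ray(s,*cs(152,46)),ray(t,*ct(182,316))]))
E
```

```text
ball (array([ 585.57864295, -138.18384939,   74.32298496]), [np.float64(1.3157291960313453), np.float64(1.3157291960313797)])
[ 585.43491048 -139.42017636   75.        ]
[ 584.65550834 -138.15254724   85.        ]
[ 583.8761062  -136.88491811   95.        ]
[[ 638.32325209  -85.96857561]
 [ 651.16902559 -175.39181082]
 [ 531.78971912 -192.02039432]
 [ 519.725022   -102.95448523]] [ 585.2517547 -139.0838165]
stand yaw 0.1403223857016207
arm end [ 453.41212877 -155.97837137   55.        ]
block top c [563.79617476 176.7287344  106.        ]
drawbar end [450.69031359 144.99707572  34.        ] edge dir yaw 0.32453446113635226
end corners [445.14766638 162.07965403  34.        ] [455.250664   126.85653216  34.        ] 36.643401514612115 yaw from end 0.2793295413927712
lever end scene/top (array([471.25626884, 154.71241269, 106.46665596]), [np.float64(1.7994421207870268), np.float64(1.7994421207869826)])
```

```bash
python3 - <<'E'
from h import *
from workcell import arm
s=arm.state();M=R.from_rotvec(s['ee_rot']).as_matrix();print(M.round(3));print('z yaw',np.arctan2(M[1,2],M[0,2]), arm.camera_info('wrist')['T'][:2,3]-s['ee_pos'][:2])
for yaw in (.28-np.pi/2,.28+np.pi/2):
  for p in ([470,150,242],[564,177,242]): print(yaw,[x.round(3) for x in move(p,down(yaw),s)])
E
```

```text
[[-0.001 -0.904  0.427]
 [-0.001  0.427  0.904]
 [-1.    -0.    -0.001]]
z yaw 1.1299756129138583 [-66.02203906  30.56017007]
-1.2907963267948965 [array([-0.   , -0.361, -0.188]), array([ 2.421e+00, -1.000e-03,  2.000e-03])]
-1.2907963267948965 [array([-0.   , -0.435, -0.124]), array([ 2.421e+00, -1.000e-03,  2.000e-03])]
1.8507963267948966 [array([-0.   , -0.361, -0.188]), array([-0.721, -0.001, -0.   ])]
1.8507963267948966 [array([-0.   , -0.435, -0.124]), array([-0.721, -0.001, -0.   ])]
```

The crop confirms the choice: the left object is the grey coupler with its lever up (block at about top (231,232), drawbar towards the robot). The right one is the dark stand with its ball at about top (378,227). I move to hover over the coupler.

send_rows --targets '[{"linear": [-0.018,-0.435,-0.124],"turn": [-0.721,0,0],"hand": -1},{"linear": [-0.018,-0.435,-0.124],"turn": [-0.721,0,0],"hand": -1},{"linear": [-0.018,-0.435,-0.124],"turn": [-0.721,0,0],"hand": -1},{"linear": [-0.018,-0.435,-0.124],"turn": [-0.721,0,0],"hand": -1},{"linear": [-0.018,-0.435,-0.124],"turn": [-0.721,0,0],"hand": -1},{"linear": [-0.018,-0.435,-0.124],"turn": [-0.721,0,0],"hand": -1},{"linear": [-0.018,-0.435,-0.124],"turn": [-0.721,0,0],"hand": -1},{"linear": [-0.018,-0.435,-0.124],"turn": [-0.721,0,0],"hand": -1}]'

```text
time: 0.82
ee_pos: [455.4, 272.4, 254.4]
ee_rot: [-1.415, 1.062, 1.415]
ft_force: [0.8, 0.9, -0.8]
width: 85.2
```

```bash
python3 - <<'E'
from h import *
from workcell import arm
s=arm.state();print(s['time'],s['ee_pos'],[x.round(4) for x in move([560,177,260],down(.28+np.pi/2),s)])
E
```

```text
0.8167 [455.42250312 272.41767325 254.44176809] [array([-0.0056, -0.0738, -0.1208]), array([ 0.0031,  0.0001, -0.0001])]
```

send_rows --targets '[{"linear": [-0.005,-0.072,-0.12],"turn": [0,0,0],"hand": -1},{"linear": [-0.005,-0.072,-0.12],"turn": [0,0,0],"hand": -1},{"linear": [-0.005,-0.072,-0.12],"turn": [0,0,0],"hand": -1},{"linear": [-0.005,-0.072,-0.12],"turn": [0,0,0],"hand": -1},{"linear": [-0.005,-0.072,-0.12],"turn": [0,0,0],"hand": -1},{"linear": [-0.005,-0.072,-0.12],"turn": [0,0,0],"hand": -1}]'

```text
time: 1.32
ee_pos: [556.9, 178.0, 258.8]
ee_rot: [-1.41, 1.065, 1.413]
ft_force: [-0.8, 0.6, 0.4]
width: 85.3
```

```bash
python3 - <<'E'
from h import *
from workcell import arm
import pickle
s=arm.state();c=arm.camera_info('wrist');im=arm.read_camera('wrist')
pickle.dump((s,c),open('w1.pkl','wb'));print(s['time'],s['ee_pos'],s['ft_force'])
cv2.imwrite('pics/w1.png',cv2.cvtColor(im,cv2.COLOR_RGB2BGR))
E
```

```text
1.3167 [556.89319357 178.03983498 258.76007347] [-0.76740255  0.55888598  0.42806344]
```

View pics/w1.png

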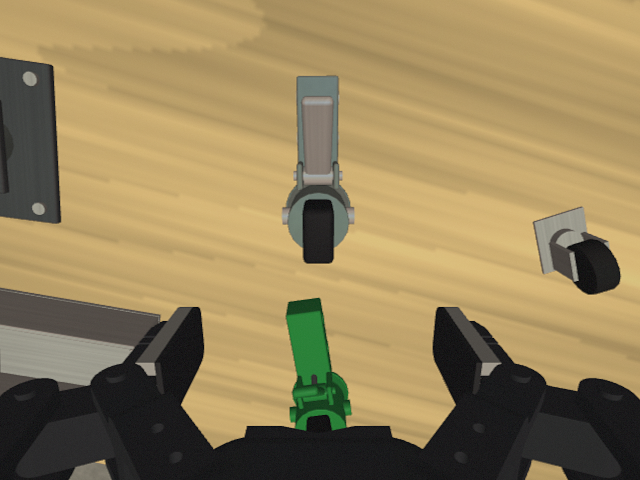

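```bash
python3 - <<'E'
import cv2,numpy as np
w=cv2.imread("pics/w1.png")[60:275,260:375]
w=cv2.convertScaleAbs(cv2.resize(w,None,fx=2.75,fy=2.75,interpolation=cv2.INTER_CUBIC),alpha=2,beta=0)
g=cv2.convertScaleAbs(cv2.resize(cv2.imread("pics/w1.png")[190:275,270:370],None,fx=4.5,fy=4.5,interpolation=cv2.INTER_CUBIC),alpha=4,beta=0)
o=np.zeros((600,800,3),np.uint8);o[:w.shape[0],:w.shape[1]]=w;o[:g.shape[0],330:330+g.shape[1]]=g
cv2.imwrite("pics/w1c.png",o)
E
```

```text
(no output)
```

View pics/w1c.png

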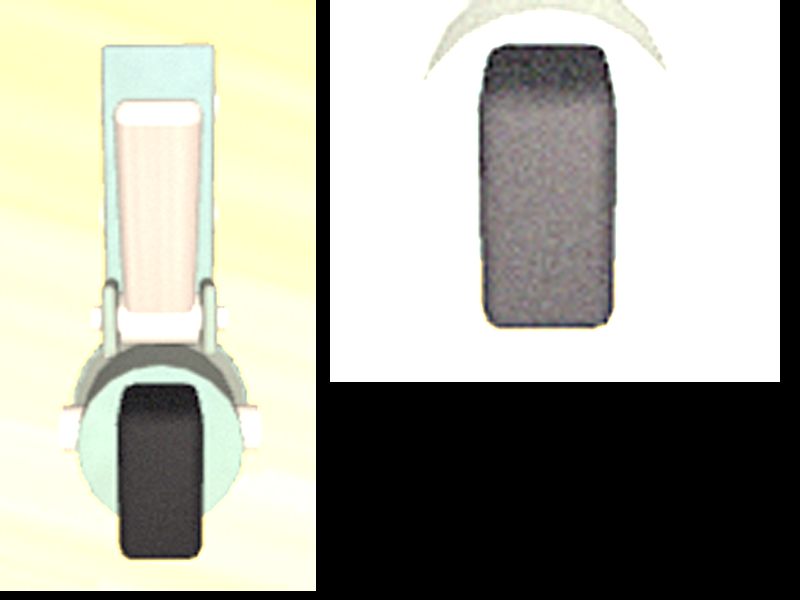

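```bash
python3 - <<'E'
from h import *
import pickle
s,c=pickle.load(open('w1.pkl','rb'))
M=R.from_rotvec(s['ee_rot']).as_matrix();print('tool z yaw',np.arctan2(M[1,2],M[0,2])-np.pi/2)
a=plane(c,303.6,262.7,106);b=plane(c,333.1,262.7,106);d=plane(c,318.3,211.6,106);e=(a+b)/2
print('front edge mid',e,'width',np.linalg.norm(a-b),'len',np.linalg.norm(e-d),'back',d)
l=plane(c,297.8,76.4,34);r=plane(c,337.5,76.4,34);m=(l+r)/2;print('drawbar end',m,np.linalg.norm(l-r))
x=e-m;print('yaw',np.arctan2(x[1],x[0]),np.linalg.norm(x[:2]),'(exp 144)')
y=np.arctan2(x[1],x[0]);u=np.array([np.cos(y),np.sin(y)])
print('axis from block',e[:2]-22*u,'from end',m[:2]+122*u)
E
```

```text
tool z yaw 0.27844629453253966
front edge mid [585.33674042 186.01962735 106.        ] width 22.730654630282913 len 40.19986023174887 back [546.70418659 174.90411805 106.        ]
drawbar end [449.96702777 146.68778705  34.        ] 33.51644324704745
yaw 0.2827658405754086 140.96791395289736 (exp 144)
axis from block [564.21041745 179.88134763] from end [567.1220915  180.72733819]
```

The wrist view shows the block's top face at u 304–333, v 212–263, on the tool's mid-plane. The axis is at about (565,180) and the yaw at 0.28. I go down and grip.

send_rows --targets '[{"linear": [0.04,-0.008,0],"turn": [0,0,0],"hand": -1},{"linear": [0.08,-0.008,0],"turn": [0,0,0],"hand": -1},{"linear": [0.12,-0.008,0],"turn": [0,0,0],"hand": -1},{"linear": [0.15,-0.008,0],"turn": [0,0,0],"hand": -1},{"linear": [0.17,-0.008,0],"turn": [0,0,0],"hand": -1},{"linear": [0.181,-0.008,0],"turn": [0,0,0],"hand": -1},{"linear": [0.181,-0.008,0],"turn": [0,0,0],"hand": -1}]' --squeeze 80

```text
time: 1.95
ee_pos: [562.0, 181.6, 76.2]
ee_rot: [-1.412, 1.066, 1.417]
ft_force: [-0.5, -0.5, 0.5]
width: 85.2
```

send_rows --targets '[{"linear": [0,0,0],"turn": [0,0,0],"hand": 1},{"linear": [0,0,0],"turn": [0,0,0],"hand": 1},{"linear": [0,0,0],"turn": [0,0,0],"hand": 1},{"linear": [0,0,0],"turn": [0,0,0],"hand": 1},{"linear": [0,0,0],"turn": [0,0,0],"hand": 1},{"linear": [0,0,0],"turn": [0,0,0],"hand": 1}]' --squeeze 80

```text
time: 2.45
ee_pos: [565.3, 180.7, 79.7]
ee_rot: [-1.413, 1.062, 1.411]
ft_force: [-0.1, -1.6, 6.0]
width: 23.2
```

```bash
python3 - <<'E'
from h import *
from workcell import arm
s=arm.state();print(s)
c=arm.camera_info('wrist');im=arm.read_camera('wrist')
cv2.imwrite('pics/w2.png',cv2.cvtColor(im,cv2.COLOR_RGB2BGR))
E
```

```text
{'time': 2.45, 'q': array([ 3.09519798e-01,  2.97863556e-01, -1.85299119e-01,  1.08569726e+00,
       -2.49285858e-04,  2.95049387e-02]), 'joint_velocities': array([-0.00155676,  0.00091041, -0.00010936,  0.00103793,  0.00246371,
        0.00160728]), 'tau': array([  0.69632336, -50.26228309,  31.84632182,  -0.23959852,
         0.13394848,   0.0620529 ]), 'ee_pos': array([565.25144167, 180.69188293,  79.68295664]), 'ee_rot': array([-1.41325978,  1.06197423,  1.4109228 ]), 'ft_force': array([-0.08280069, -1.55318671,  6.04936644]), 'torque': array([-0.09879218,  0.10815749,  0.07109916]), 'width': 23.193431651216887}
```

View pics/w2.png

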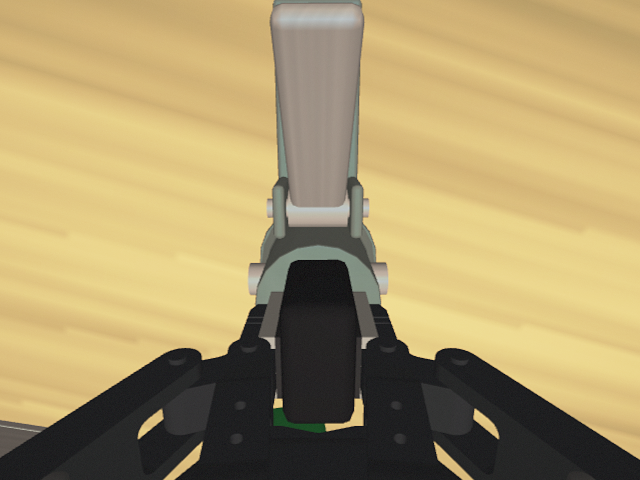

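send_rows --targets '[{"linear": [-0.01,0,0],"turn": [0,0,0],"hand": 1},{"linear": [-0.04,0,0],"turn": [0,0,0],"hand": 1},{"linear": [-0.08,0,0],"turn": [0,0,0],"hand": 1},{"linear": [-0.12,0,0],"turn": [0,0,0],"hand": 1},{"linear": [-0.15,0,0],"turn": [0,0,0],"hand": 1},{"linear": [-0.15,0,0],"turn": [0,0,0],"hand": 1},{"linear": [-0.15,0,0],"turn": [0,0,0],"hand": 1},{"linear": [-0.15,0,0],"turn": [0,0,0],"hand": 1}]'

```text
time: 3.17
ee_pos: [563.7, 180.4, 226.4]
ee_rot: [-1.411, 1.066, 1.415]
ft_force: [-0.3, -0.4, -7.4]
width: 23.0
```

```bash
python3 - <<'E'
from h import *
from workcell import arm
s=arm.state();print(s['time'],s['ee_pos'],s['ft_force'],s['torque'],s['width']);M=R.from_rotvec(s['ee_rot']).as_matrix();print(M.round(4))
print([x.round(4) for x in move([575,-100,230],down(.140+np.pi/2),s)])
im=arm.read_camera('wrist')
cv2.imwrite('pics/w3.png',cv2.cvtColor(im,cv2.COLOR_RGB2BGR))
E
```

```text
3.1667 [563.7421507  180.43218275 226.42730744] [-0.31142859 -0.39002929 -7.41343013] [ 0.01995758 -0.04160423  0.00227175] 22.96671885644871
[[-3.100e-03 -9.610e-01 -2.765e-01]
 [-1.000e-03 -2.765e-01  9.610e-01]
 [-1.000e+00  3.300e-03 -1.000e-04]]
[array([-0.0033,  0.0667, -0.2726]), array([ 0.1401, -0.0003, -0.0032])]
```

View pics/w3.png

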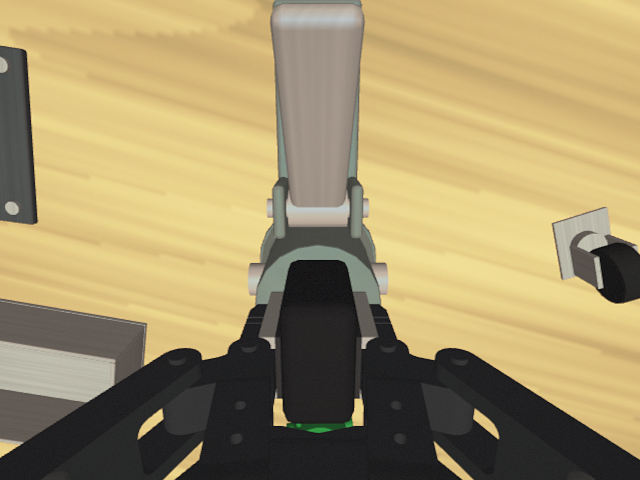

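send_rows --targets '[{"linear": [-0.003,0.066,-0.313],"turn": [0.137,0,-0.003],"hand": 1},{"linear": [-0.003,0.066,-0.313],"turn": [0.137,0,-0.003],"hand": 1},{"linear": [-0.003,0.066,-0.313],"turn": [0.137,0,-0.003],"hand": 1},{"linear": [-0.003,0.066,-0.313],"turn": [0.137,0,-0.003],"hand": 1},{"linear": [-0.003,0.066,-0.313],"turn": [0.137,0,-0.003],"hand": 1},{"linear": [-0.003,0.066,-0.313],"turn": [0.137,0,-0.003],"hand": 1},{"linear": [-0.003,0.066,-0.313],"turn": [0.137,0,-0.003],"hand": 1},{"linear": [-0.003,0.066,-0.313],"turn": [0.137,0,-0.003],"hand": 1}]'

```text
time: 3.88
ee_pos: [586.3, -141.7, 228.5]
ee_rot: [-1.311, 1.14, 1.314]
ft_force: [0.6, 1.5, -5.8]
width: 23.5
```

```bash
python3 - <<'E'
from h import *
from workcell import arm
s=arm.state();print(s['time'],s['ee_pos'],s['ft_force'])
print([x.round(4) for x in move([585,-139,230],down(.137+np.pi/2),s)])
E
```

```text
3.8833 [ 586.30123418 -141.70697247  228.48140036] [ 0.63118399  1.48427276 -5.83509206]
[array([-0.0015,  0.0009,  0.0029]), array([ 0.0041,  0.0007, -0.0017])]
```

send_rows --targets '[{"linear": [0,0.0,0.002],"turn": [0,0,0],"hand": 1},{"linear": [0,0.0,0.002],"turn": [0,0,0],"hand": 1},{"linear": [0,0.0,0.002],"turn": [0,0,0],"hand": 1},{"linear": [0,0,0.002],"turn": [0,0,0],"hand": 1}]'

```text
time: 4.22
ee_pos: [586.8, -135.5, 230.1]
ee_rot: [-1.314, 1.136, 1.315]
ft_force: [-0.1, 0.1, -5.5]
width: 23.1
```

```bash
python3 - <<'E'
from h import *
from workcell import arm
s=arm.state();print(s['time'],s['ee_pos'],s['ft_force'],s['ee_rot'])
M=R.from_rotvec(s['ee_rot']).as_matrix();print(M.round(4))
ims={n:cv2.cvtColor(arm.read_camera(n),cv2.COLOR_RGB2BGR) for n in ('top','scene','wrist')}
for n,i in ims.items(): cv2.imwrite(f'pics/{n}4.png',i)
t=cv2.resize(ims['top'][130:310,290:450],(480,540)); sc=cv2.resize(ims['scene'][100:330,180:320],(320,526))
o=np.zeros((540,800,3),np.uint8);o[:,:480]=t;o[:526,480:]=sc;cv2.imwrite('pics/c4.png',o)
E
```

```text
4.2167 [ 586.82418811 -135.45377344  230.06363883] [-0.07636356  0.10791477 -5.52812809] [-1.31374637  1.13605765  1.31488382]
[[ 4.000e-04 -9.896e-01 -1.437e-01]
 [ 1.500e-03 -1.437e-01  9.896e-01]
 [-1.000e+00 -6.000e-04  1.400e-03]]
```

View pics/c4.png

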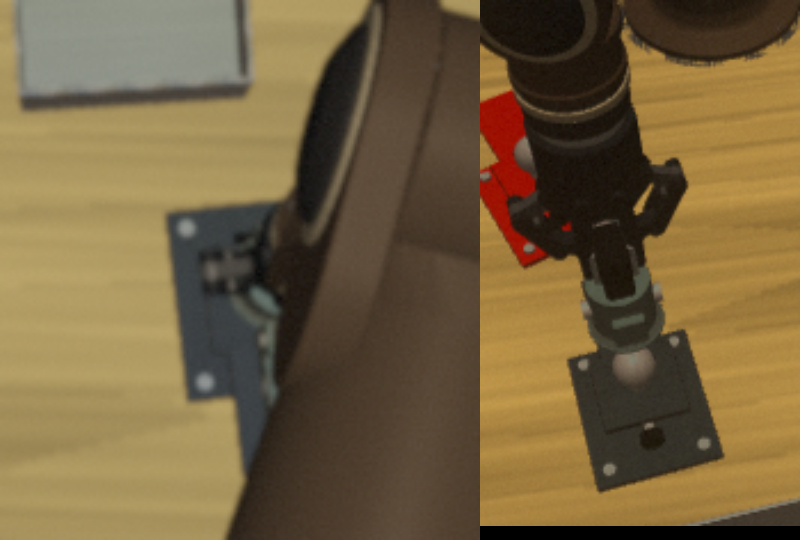

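View pics/wrist4.png

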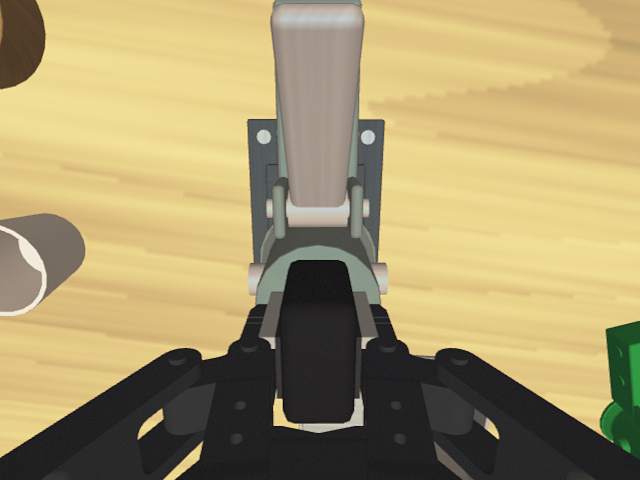

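```bash
python3 - <<'E'
from h import *
from workcell import arm
c=arm.camera_info('wrist');s=arm.state()
im=cv2.imread('pics/wrist4.png')
g=cv2.cvtColor(im,cv2.COLOR_BGR2GRAY)
P=[]
for (u,v) in [(264,137),(368,137)]:
    w=g[v-12:v+13,u-10:u+11]; m=cv2.moments((w>150).astype(np.uint8),True);P.append((u-10+m['m10']/m['m00'],v-12+m['m01']/m['m00']));print(P[-1],m['m00'])
for z in (6,10):
    q=np.array([plane(c,*p,z) for p in P]);print(z,q.round(1).tolist(),q.mean(0).round(1),np.linalg.norm(q[0]-q[1]))
    d=q[0]-q[1];print('yaw',np.arctan2(d[0],-d[1])*-1, np.arctan2(d[1],d[0])+np.pi/2)
print('tcp proj z=0 below',proj(c,[*s['ee_pos'][:2],8]))
# crops
o=cv2.convertScaleAbs(cv2.resize(im[170:320,230:410],(800,600*800//720)) if 0 else cv2.resize(im[170:320,230:410],(720,600),interpolation=cv2.INTER_CUBIC),alpha=2.0)
cv2.imwrite('pics/w4c.png',o)
sc=cv2.imread('pics/scene4.png');cv2.imwrite('pics/s4c.png',cv2.convertScaleAbs(cv2.resize(sc[170:330,190:300],(412,600),interpolation=cv2.INTER_CUBIC),alpha=2.))
E
```

```text
(263.41875, 136.49375) 160.0
(367.5, 136.7875) 160.0
6 [[533.6, -192.1, 6.0], [520.6, -101.4, 6.0]] [ 527.1 -146.7    6. ] 91.62742009650911
yaw -0.1426402631661441 0.1426402631661441
10 [[533.4, -191.6, 10.0], [520.5, -101.9, 10.0]] [ 526.9 -146.7   10. ] 90.60004901625051
yaw -0.14264026316614387 0.14264026316614387
tcp proj z=0 below (np.float64(318.5138498092721), np.float64(205.4953506585494))
```

View pics/s4c.png

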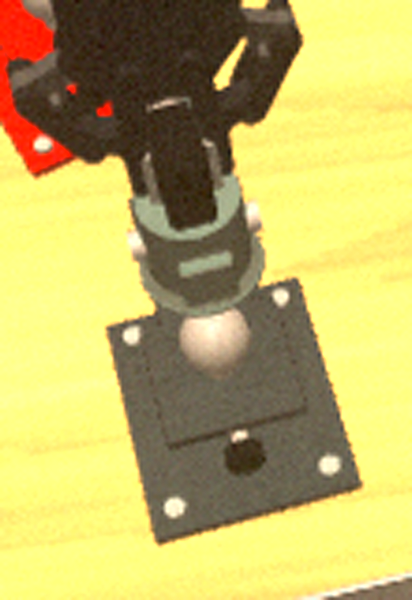

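View pics/w4c.png

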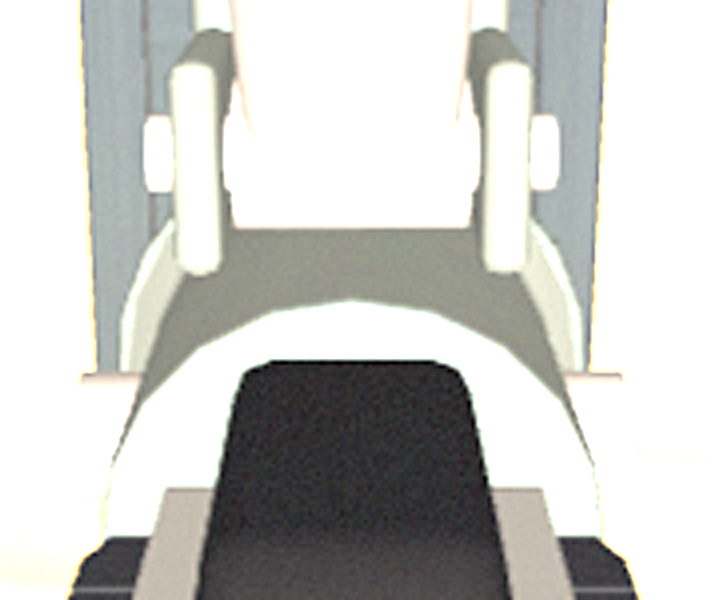

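```bash
python3 - <<'E'
from h import *
from workcell import arm
c=arm.camera_info('wrist');s=arm.state()
M=R.from_rotvec(s['ee_rot']).as_matrix()
for n,p,z,x in [('blk low edge',(230+355/4,260.5),60,-22),('hinge',(230+350/4,170+153/4),50,-40),('disc top -x edge',(230+351/4,170+299/4),60,-27)]:
    for dz in (0,3):
        q=plane(c,*p,150.4+z+dz); r=M.T@(q-s['ee_pos']); print(n,dz,q.round(1),'coupler x offs from tcp: %.1f'%(-r[1]-x),'lat %.1f'%r[2])
sc=arm.camera_info('scene')
# scene: mouth rim vs ball:
f=lambda x,y:(190+x*110/412,170+y*160/600)
print('pins mid', tri([ray(sc,*f(194,230))]+[ray(sc,*f(194,230))]) if 0 else plane(sc,*f(195,231),150.4+35))
print('rim mid (x extents)',plane(sc,*f(203,258),150.4))
print('ball',plane(sc,*f(214,341),76))
for z in (0,):print('tcp->',proj(sc,[*s['ee_pos'][:2],185.4]))
print(f(195,231),f(203,258))
E
```

```text
blk low edge 0 [ 568.7 -138.2  210.4] coupler x offs from tcp: 3.1 lat -0.3
blk low edge 3 [ 567.6 -138.3  213.4] coupler x offs from tcp: 2.1 lat -0.3
hinge 0 [ 549.2 -141.6  200.4] coupler x offs from tcp: 1.3 lat -0.8
hinge 3 [ 548.5 -141.7  203.4] coupler x offs from tcp: 0.6 lat -0.8
disc top -x edge 0 [ 562.  -139.6  210.4] coupler x offs from tcp: 1.3 lat -0.7
disc top -x edge 3 [ 561.1 -139.7  213.4] coupler x offs from tcp: 0.4 lat -0.7
pins mid [ 593.99598256 -134.39913728  185.4       ]
rim mid (x extents) [ 586.08126862 -134.22635863  150.4       ]
ball [ 589.69490582 -137.89637215   76.        ]
tcp-> (np.float64(241.37697910546808), np.float64(228.80994234518982))
(242.0631067961165, 231.6) (244.1990291262136, 238.8)
```

Wrist, top and scene all put the coupler axis about 2 mm too far in x and 3 mm too far in y from the ball. I correct that while lowering to just above the ball.

send_rows --targets '[{"linear": [0.02,0.0024,-0.0027],"turn": [0,0,0],"hand": 1},{"linear": [0.035,0.0024,-0.0027],"turn": [0,0,0],"hand": 1},{"linear": [0.046,0.0024,-0.0027],"turn": [0,0,0],"hand": 1},{"linear": [0.046,0.0024,-0.0027],"turn": [0,0,0],"hand": 1},{"linear": [0.046,0.0024,-0.0027],"turn": [0,0,0],"hand": 1},{"linear": [0.046,0.0024,-0.0027],"turn": [0,0,0],"hand": 1}]'

```text
time: 4.87
ee_pos: [585.9, -139.1, 186.4]
ee_rot: [-1.316, 1.135, 1.311]
ft_force: [0.6, -0.1, -6.1]
width: 23.3
```

```bash
python3 - <<'E'
from h import *
from workcell import arm
s=arm.state();print(s['time'],s['ee_pos'],s['ft_force'])
M=R.from_rotvec(s['ee_rot']).as_matrix();print(M.round(4))
im=cv2.cvtColor(arm.read_camera('scene'),cv2.COLOR_RGB2BGR)
cv2.imwrite('pics/scene5.png',im);cv2.imwrite('pics/s5c.png',cv2.convertScaleAbs(cv2.resize(im[170:330,190:300],(412,600),interpolation=cv2.INTER_CUBIC),alpha=2.))
E
```

```text
4.8667 [ 585.91825321 -139.10328975  186.38544135] [ 0.64652921 -0.13711781 -6.10887382]
[[ 4.000e-03 -9.897e-01 -1.432e-01]
 [ 4.000e-04 -1.432e-01  9.897e-01]
 [-1.000e+00 -4.000e-03 -2.000e-04]]
```

View pics/s5c.png

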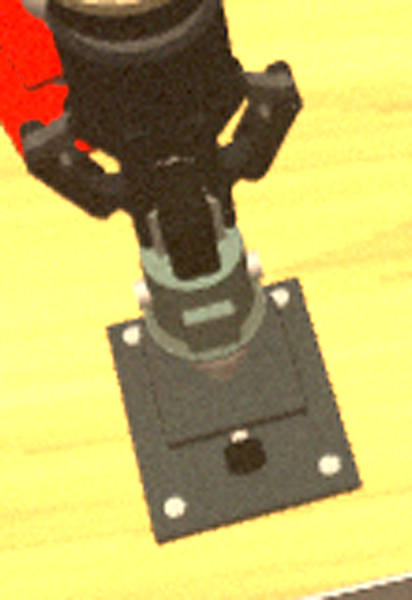

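```bash
python3 - <<'E'
from h import *
from workcell import arm
sc=arm.camera_info('scene')
for z in (76,107,142,167):
    u,v=proj(sc,[586,-138.7,z]);print(z,((u-190)*412/110,(v-170)*3.75))
u,v=proj(sc,[586,-134.7,107]);print(((u-190)*412/110,(v-170)*3.75))
E
```

```text
76 (np.float64(212.0181840362864), np.float64(335.63005311357256))
107 (np.float64(204.9508890232367), np.float64(304.8839036083184))
142 (np.float64(196.5136439155318), np.float64(268.1778089830112))
167 (np.float64(190.16554669213917), np.float64(240.56051750955186))
(np.float64(212.3352303188476), np.float64(303.87003285968706))
```

send_rows --targets '[{"linear": [0.005,0,0],"turn": [0,0,0],"hand": 1},{"linear": [0.01,0,0],"turn": [0,0,0],"hand": 1},{"linear": [0.015,0,0],"turn": [0,0,0],"hand": 1},{"linear": [0.018,0,0],"turn": [0,0,0],"hand": 1},{"linear": [0.02,0,0],"turn": [0,0,0],"hand": 1},{"linear": [0.02,0,0],"turn": [0,0,0],"hand": 1},{"linear": [0.02,0,0],"turn": [0,0,0],"hand": 1}]'

```text
time: 5.5
ee_pos: [585.5, -139.3, 165.3]
ee_rot: [-1.315, 1.136, 1.312]
ft_force: [0.2, -0.8, -7.0]
width: 23.2
```

send_rows --targets '[{"linear": [0.003,0,0],"turn": [0,0,0],"hand": 1},{"linear": [0.006,0,0],"turn": [0,0,0],"hand": 1},{"linear": [0.009,0,0],"turn": [0,0,0],"hand": 1},{"linear": [0.011,0,0],"turn": [0,0,0],"hand": 1},{"linear": [0.011,0,0],"turn": [0,0,0],"hand": 1}]'

```text
time: 5.92
ee_pos: [585.3, -139.2, 153.7]
ee_rot: [-1.314, 1.136, 1.313]
ft_force: [-1.4, -0.6, -5.8]
width: 22.9
```

send_rows --targets '[{"linear": [0.003,0,0],"turn": [0,0,0],"hand": 1},{"linear": [0.006,0,0],"turn": [0,0,0],"hand": 1},{"linear": [0.008,0,0],"turn": [0,0,0],"hand": 1},{"linear": [0.008,0,0],"turn": [0,0,0],"hand": 1},{"linear": [0.008,0,0],"turn": [0,0,0],"hand": 1}]'

```text
time: 6.33
ee_pos: [585.4, -139.1, 146.1]
ee_rot: [-1.314, 1.136, 1.313]
ft_force: [-0.4, 1.8, -7.4]
width: 22.9
```

send_rows --targets '[{"linear": [0.003,0,0],"turn": [0,0,0],"hand": 1},{"linear": [0.005,0,0],"turn": [0,0,0],"hand": 1},{"linear": [0.005,0,0],"turn": [0,0,0],"hand": 1},{"linear": [0.005,0,0],"turn": [0,0,0],"hand": 1}]'

```text
time: 6.67
ee_pos: [585.5, -139.1, 141.1]
ee_rot: [-1.314, 1.136, 1.313]
ft_force: [-0.8, 3.5, -7.8]
width: 23.0
```

send_rows --targets '[{"linear": [0.001,0,0.001],"turn": [0,0,0],"hand": 1},{"linear": [0.003,0,0.001],"turn": [0,0,0],"hand": 1},{"linear": [0.003,0,0.001],"turn": [0,0,0],"hand": 1},{"linear": [0.003,0,0.001],"turn": [0,0,0],"hand": 1}]'

```text
time: 7.0
ee_pos: [585.8, -138.2, 138.5]
ee_rot: [-1.315, 1.135, 1.312]
ft_force: [0.0, 2.6, -6.2]
width: 23.4
```

send_rows --targets '[{"linear": [0.002,0,0.001],"turn": [0,0,0],"hand": 1},{"linear": [0.003,0,0.001],"turn": [0,0,0],"hand": 1},{"linear": [0.003,0,0.001],"turn": [0,0,0],"hand": 1},{"linear": [0.003,0,0.001],"turn": [0,0,0],"hand": 1}]'

```text
time: 7.33
ee_pos: [585.8, -137.6, 136.0]
ee_rot: [-1.316, 1.135, 1.31]
ft_force: [0.4, 0.3, -2.1]
width: 23.0
```

send_rows --targets '[{"linear": [0.001,0,0],"turn": [0,0,0],"hand": 1},{"linear": [0.002,0,0],"turn": [0,0,0],"hand": 1},{"linear": [0.002,0,0],"turn": [0,0,0],"hand": 1},{"linear": [0.002,0,0],"turn": [0,0,0],"hand": 1}]'

```text
time: 7.67
ee_pos: [585.9, -137.5, 133.9]
ee_rot: [-1.316, 1.135, 1.311]
ft_force: [1.8, 0.2, 1.7]
width: 22.9
```

send_rows --targets '[{"linear": [0.001,0,0],"turn": [0,0,0],"hand": 1},{"linear": [0.002,0,0],"turn": [0,0,0],"hand": 1},{"linear": [0.002,0,0],"turn": [0,0,0],"hand": 1},{"linear": [0.002,0,0],"turn": [0,0,0],"hand": 1}]'

```text
time: 8.0
ee_pos: [585.3, -137.3, 130.8]
ee_rot: [-1.315, 1.136, 1.312]
ft_force: [1.8, -0.0, -3.8]
width: 23.0
```

send_rows --targets '[{"linear": [0.001,0,0],"turn": [0,0,0],"hand": 1},{"linear": [0.002,0,0],"turn": [0,0,0],"hand": 1},{"linear": [0.002,0,0],"turn": [0,0,0],"hand": 1},{"linear": [0.002,0,0],"turn": [0,0,0],"hand": 1}]'

```text
time: 8.33
ee_pos: [585.0, -137.3, 128.9]
ee_rot: [-1.314, 1.136, 1.313]
ft_force: [1.7, -0.7, -2.9]
width: 23.4
```

send_rows --targets '[{"linear": [0.001,0,0],"turn": [0,0,0],"hand": 1},{"linear": [0.002,0,0],"turn": [0,0,0],"hand": 1},{"linear": [0.002,0,0],"turn": [0,0,0],"hand": 1},{"linear": [0.002,0,0],"turn": [0,0,0],"hand": 1}]'

```text
time: 8.67
ee_pos: [585.1, -137.3, 126.9]
ee_rot: [-1.314, 1.136, 1.313]
ft_force: [0.8, -0.2, -4.7]
width: 23.2
```

send_rows --targets '[{"linear": [0.001,0,0],"turn": [0,0,0],"hand": 1},{"linear": [0.002,0,0],"turn": [0,0,0],"hand": 1},{"linear": [0.002,0,0],"turn": [0,0,0],"hand": 1},{"linear": [0.002,0,0],"turn": [0,0,0],"hand": 1}]'

```text
time: 9.0
ee_pos: [585.2, -137.4, 126.4]
ee_rot: [-1.315, 1.135, 1.311]
ft_force: [-2.7, -0.6, 5.2]
width: 23.0
```

send_rows --targets '[{"linear": [0.001,0,0],"turn": [0,0,0],"hand": 1},{"linear": [0.0015,0,0],"turn": [0,0,0],"hand": 1},{"linear": [0.0015,0,0],"turn": [0,0,0],"hand": 1},{"linear": [0.0015,0,0],"turn": [0,0,0],"hand": 1}]'

```text
time: 9.33
ee_pos: [585.3, -137.4, 126.0]
ee_rot: [-1.316, 1.135, 1.31]
ft_force: [-5.8, -0.4, 12.5]
width: 23.1
```

```bash
python3 - <<'E'
from h import *
from workcell import arm
s=arm.state();print(s['time'],s['ee_pos'],s['ft_force'],s['torque'])
M=R.from_rotvec(s['ee_rot']).as_matrix();print(M.round(4))
im=cv2.cvtColor(arm.read_camera('scene'),cv2.COLOR_RGB2BGR)
w=cv2.cvtColor(arm.read_camera('wrist'),cv2.COLOR_RGB2BGR);cv2.imwrite('pics/w6.png',w)
cv2.imwrite('pics/scene6.png',im)
o=np.zeros((480,800,3),np.uint8);o[:,:330]=cv2.convertScaleAbs(cv2.resize(im[170:330,190:300],(330,480),interpolation=cv2.INTER_CUBIC),alpha=2.);o[:352,330:]=cv2.resize(w,(470,352));cv2.imwrite('pics/c6.png',o)
E
```

```text
9.3333 [ 585.33434413 -137.36445122  126.0494301 ] [-5.83217982 -0.44197458 12.52361178] [ 0.31562024  1.36179327 -0.02467741]
[[ 4.500e-03 -9.898e-01 -1.426e-01]
 [ 3.000e-04 -1.426e-01  9.898e-01]
 [-1.000e+00 -4.500e-03 -4.000e-04]]
```

View pics/c6.png

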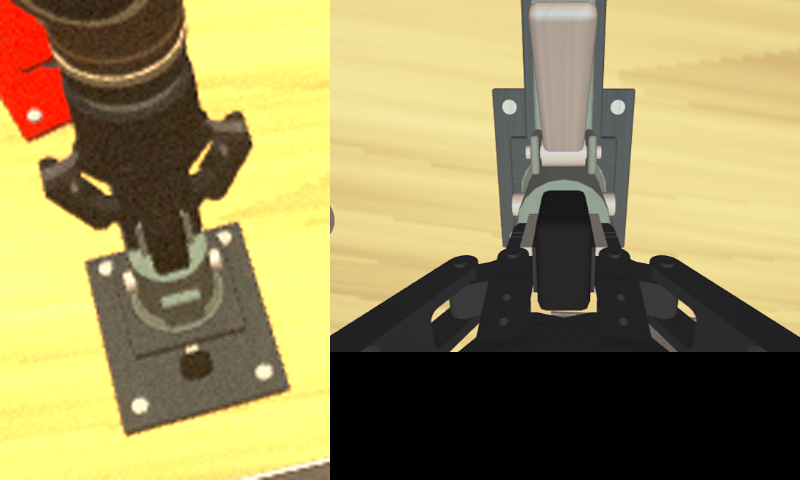

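It has stopped dead: the last 1.5 mm of command moved it 0.4 mm and added 7 N. The underside reads 46 mm and the view is square. I ease the push, open and rise.

send_rows --targets '[{"linear": [-0.0015,0,0],"turn": [0,0,0],"hand": 1},{"linear": [-0.0015,0,0],"turn": [0,0,0],"hand": -1},{"linear": [-0.0015,0,0],"turn": [0,0,0],"hand": -1},{"linear": [-0.0015,0,0],"turn": [0,0,0],"hand": -1},{"linear": [-0.0015,0,0],"turn": [0,0,0],"hand": -1},{"linear": [-0.0015,0,0],"turn": [0,0,0],"hand": -1}]'

```text
time: 9.93
ee_pos: [585.5, -137.3, 125.2]
ee_rot: [-1.315, 1.136, 1.312]
ft_force: [1.1, -0.5, 0.1]
width: 81.4
```

send_rows --targets '[{"linear": [-0.02,0,0],"turn": [0,0,0],"hand": -1},{"linear": [-0.06,0,0],"turn": [0,0,0],"hand": -1},{"linear": [-0.1,0,0],"turn": [0,0,0],"hand": -1},{"linear": [-0.12,0,0],"turn": [0,0,0],"hand": -1},{"linear": [-0.12,0,0],"turn": [0,0,0],"hand": -1},{"linear": [-0.12,0,0],"turn": [0,0,0],"hand": -1}]'

```text
time: 10.43
ee_pos: [585.9, -137.6, 246.8]
ee_rot: [-1.317, 1.134, 1.309]
ft_force: [-0.4, 1.0, -1.3]
width: 85.4
```

```bash
python3 - <<'E'
from h import *
from workcell import arm
import pickle
s=arm.state();c=arm.camera_info('wrist');w=cv2.cvtColor(arm.read_camera('wrist'),cv2.COLOR_RGB2BGR);cv2.imwrite('pics/w7.png',w)
pickle.dump((s,c),open('w7.pkl','wb'));print(s['time'],s['ee_pos'],s['ft_force'],s['width'])
E
```

```text
10.4333 [ 585.89844024 -137.56248017  246.83974817] [-0.3517912   0.95726886 -1.30845392] 85.39281918122144
```

View pics/w7.png

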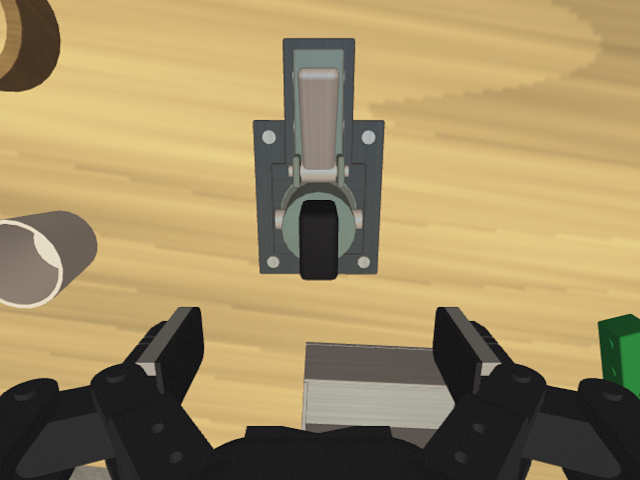

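The coupler sits upright and square on the stand, with the block at (319,240), the drawbar on the arm and the lever still up. I shut the fingers and go over the lever.

send_rows --targets '[{"linear": [0,0.04,0],"turn": [0,0,0],"hand": 1},{"linear": [0,0.08,0],"turn": [0,0,0],"hand": 1},{"linear": [0,0.092,0],"turn": [0,0,0],"hand": 1},{"linear": [0.02,0.092,0],"turn": [0,0,0],"hand": 1},{"linear": [0.045,0.092,0],"turn": [0,0,0],"hand": 1},{"linear": [0.045,0.092,0],"turn": [0,0,0],"hand": 1},{"linear": [0.045,0.092,0],"turn": [0,0,0],"hand": 1},{"linear": [0.045,0.092,0],"turn": [0,0,0],"hand": 1}]'

```text
time: 11.15
ee_pos: [494.2, -150.4, 200.3]
ee_rot: [-1.314, 1.136, 1.313]
ft_force: [0.0, -0.3, 0.9]
width: -0.1
```

```bash
python3 - <<'E'
from h import *
from workcell import arm
s=arm.state();print(s['time'],s['ee_pos'],s['ft_force'],s['width'])
a=np.array([586.7,-137.4]);u=np.array([.9898,.1422]);d=s['ee_pos'][:2]-a;print('coupler x,y of tcp',d@u,-d[0]*u[1]+d[1]*u[0])
w=cv2.cvtColor(arm.read_camera('wrist'),cv2.COLOR_RGB2BGR);im=cv2.cvtColor(arm.read_camera('scene'),cv2.COLOR_RGB2BGR)
cv2.imwrite('pics/w8.png',w)
o=np.zeros((480,800,3),np.uint8);o[:,:330]=cv2.convertScaleAbs(cv2.resize(im[150:310,190:300],(330,480),interpolation=cv2.INTER_CUBIC),alpha=2.);o[:352,330:]=cv2.resize(w,(470,352));cv2.imwrite('pics/c8.png',o)
E
```

```text
11.15 [ 494.19827877 -150.4063452   200.31333524] [ 0.04507131 -0.30239409  0.86573274] -0.07365019754172548
coupler x,y of tcp -93.40770595941429 0.2800642810106613
```

View pics/c8.png

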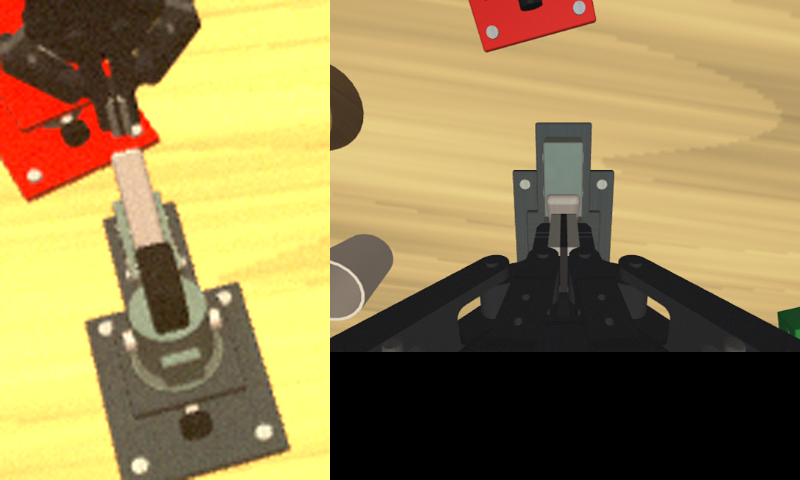

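send_rows --targets '[{"linear": [0.01,0,0],"turn": [0,0,0],"hand": 1},{"linear": [0.02,0,0],"turn": [0,0,0],"hand": 1},{"linear": [0.025,0,0],"turn": [0,0,0],"hand": 1},{"linear": [0.03,0.001,0],"turn": [0,0,0],"hand": 1},{"linear": [0.035,0.002,0],"turn": [0,0,0],"hand": 1},{"linear": [0.035,0.002,0],"turn": [0,0,0],"hand": 1}]'

```text
time: 11.75
ee_pos: [489.8, -151.1, 165.9]
ee_rot: [-1.314, 1.139, 1.314]
ft_force: [-9.7, -0.6, 14.8]
width: -0.1
```

The reaction points towards −x, so the tips are on the lever's end face. I back off and come down nearer the pad point.

send_rows --targets '[{"linear": [-0.015,0,0],"turn": [0,0,0],"hand": 1},{"linear": [-0.03,0,0],"turn": [0,0,0],"hand": 1},{"linear": [-0.03,-0.01,0],"turn": [0,0,0],"hand": 1},{"linear": [-0.03,-0.019,0],"turn": [0,0,0],"hand": 1},{"linear": [-0.03,-0.019,0],"turn": [0,0,0],"hand": 1},{"linear": [-0.03,-0.019,0],"turn": [0,0,0],"hand": 1}]'

```text
time: 12.25
ee_pos: [511.2, -147.8, 193.7]
ee_rot: [-1.314, 1.136, 1.314]
ft_force: [-0.7, -0.3, -0.3]
width: 0.1
```

```bash
python3 - <<'E'
from h import *
from workcell import arm
s=arm.state();print(s['time'],s['ee_pos'],s['ft_force'],s['width'])
a=np.array([586.7,-137.4]);u=np.array([.9898,.1422]);d=s['ee_pos'][:2]-a;print('coupler x,y of tcp',d@u,-d[0]*u[1]+d[1]*u[0])
w=cv2.cvtColor(arm.read_camera('wrist'),cv2.COLOR_RGB2BGR);im=cv2.cvtColor(arm.read_camera('scene'),cv2.COLOR_RGB2BGR)
cv2.imwrite('pics/w9.png',w)
o=np.zeros((480,800,3),np.uint8);o[:,:330]=cv2.convertScaleAbs(cv2.resize(im[150:310,190:300],(330,480),interpolation=cv2.INTER_CUBIC),alpha=2.);o[:352,330:]=cv2.resize(w,(470,352));cv2.imwrite('pics/c9.png',o)
E
```

```text
12.25 [ 511.17767015 -147.76835449  193.73605419] [-0.67588291 -0.26148533 -0.26560518] 0.14743993812125694
coupler x,y of tcp -76.22638208953114 0.47667803373259154
```

View pics/c9.png

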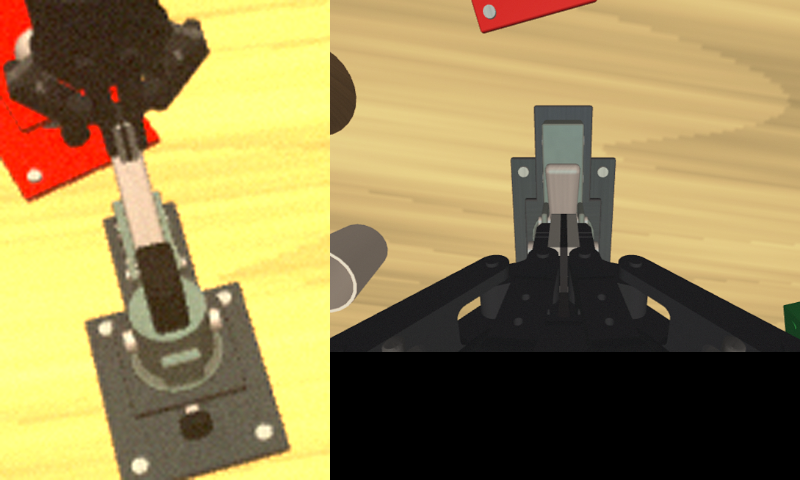

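send_rows --targets '[{"linear": [0.01,0,0],"turn": [0,0,0],"hand": 1},{"linear": [0.02,0,0],"turn": [0,0,0],"hand": 1},{"linear": [0.025,0.001,0],"turn": [0,0,0],"hand": 1},{"linear": [0.03,0.003,0],"turn": [0,0,0],"hand": 1},{"linear": [0.034,0.005,0],"turn": [0,0,0],"hand": 1},{"linear": [0.034,0.005,0],"turn": [0,0,0],"hand": 1}]'

```text
time: 12.85
ee_pos: [505.1, -148.7, 160.1]
ee_rot: [-1.314, 1.137, 1.313]
ft_force: [0.4, 0.1, -1.0]
width: 0.1
```

send_rows --targets '[{"linear": [0.003,0.001,0],"turn": [0,0,0],"hand": 1},{"linear": [0.006,0.003,0],"turn": [0,0,0],"hand": 1},{"linear": [0.009,0.005,0],"turn": [0,0,0],"hand": 1},{"linear": [0.009,0.005,0],"turn": [0,0,0],"hand": 1}]'

```text
time: 13.18
ee_pos: [502.1, -149.7, 153.5]
ee_rot: [-1.317, 1.134, 1.309]
ft_force: [0.9, 0.4, 6.1]
width: 0.4
```

Contact: 6 N, now on the upper face. I follow the lever's arc down.

send_rows --targets '[{"linear": [0.004,0.002,0],"turn": [0,0,0],"hand": 1},{"linear": [0.008,0.004,0],"turn": [0,0,0],"hand": 1},{"linear": [0.012,0.006,0],"turn": [0,0,0],"hand": 1},{"linear": [0.012,0.006,0],"turn": [0,0,0],"hand": 1}]'

```text
time: 13.52
ee_pos: [495.9, -150.7, 141.4]
ee_rot: [-1.317, 1.134, 1.309]
ft_force: [0.2, -0.6, 6.5]
width: 0.1
```

send_rows --targets '[{"linear": [0.004,0.001,0],"turn": [0,0,0],"hand": 1},{"linear": [0.008,0.003,0],"turn": [0,0,0],"hand": 1},{"linear": [0.012,0.004,0],"turn": [0,0,0],"hand": 1},{"linear": [0.015,0.005,0],"turn": [0,0,0],"hand": 1},{"linear": [0.015,0.005,0],"turn": [0,0,0],"hand": 1}]'

```text
time: 13.93
ee_pos: [490.8, -151.5, 126.3]
ee_rot: [-1.317, 1.135, 1.309]
ft_force: [-1.2, -1.6, 6.2]
width: -0.0
```

send_rows --targets '[{"linear": [0.004,0.001,0],"turn": [0,0,0],"hand": 1},{"linear": [0.008,0.001,0],"turn": [0,0,0],"hand": 1},{"linear": [0.011,0.002,0],"turn": [0,0,0],"hand": 1},{"linear": [0.011,0.002,0],"turn": [0,0,0],"hand": 1}]'

```text
time: 14.27
ee_pos: [488.8, -151.8, 115.1]
ee_rot: [-1.317, 1.135, 1.31]
ft_force: [-0.7, -0.5, 5.7]
width: 0.1
```

send_rows --targets '[{"linear": [0.001,0,0],"turn": [0,0,0],"hand": 1},{"linear": [0.002,0,0],"turn": [0,0,0],"hand": 1},{"linear": [0.003,0,0],"turn": [0,0,0],"hand": 1},{"linear": [0.003,0,0],"turn": [0,0,0],"hand": 1}]'

```text
time: 14.6
ee_pos: [488.6, -151.9, 112.4]
ee_rot: [-1.317, 1.136, 1.31]
ft_force: [-1.6, -1.3, 6.8]
width: 0.0
```

send_rows --targets '[{"linear": [0.001,0,0],"turn": [0,0,0],"hand": 1},{"linear": [0.002,0,0],"turn": [0,0,0],"hand": 1},{"linear": [0.002,0,0],"turn": [0,0,0],"hand": 1},{"linear": [0.002,0,0],"turn": [0,0,0],"hand": 1}]'

```text
time: 14.93
ee_pos: [488.5, -151.9, 110.9]
ee_rot: [-1.317, 1.136, 1.31]
ft_force: [-4.1, -1.3, 10.8]
width: 0.2
```

send_rows --targets '[{"linear": [0.001,0,0],"turn": [0,0,0],"hand": 1},{"linear": [0.0015,0,0],"turn": [0,0,0],"hand": 1},{"linear": [0.0015,0,0],"turn": [0,0,0],"hand": 1},{"linear": [0.0015,0,0],"turn": [0,0,0],"hand": 1}]'

```text
time: 15.27
ee_pos: [488.4, -152.0, 110.4]
ee_rot: [-1.317, 1.136, 1.309]
ft_force: [-7.9, -0.3, 18.0]
width: 0.1
```

Hard stop: 18 N, and 0.5 mm of movement for 1.5 mm commanded. I lift off and look.

send_rows --targets '[{"linear": [-0.005,0,0],"turn": [0,0,0],"hand": 1},{"linear": [-0.04,0,0],"turn": [0,0,0],"hand": 1},{"linear": [-0.08,0,0],"turn": [0,0,0],"hand": 1},{"linear": [-0.12,0,0],"turn": [0,0,0],"hand": 1},{"linear": [-0.135,0,0],"turn": [0,0,0],"hand": 1},{"linear": [-0.135,-0.04,0],"turn": [0,0,0],"hand": 1},{"linear": [-0.135,-0.08,0],"turn": [0,0,0],"hand": 1},{"linear": [-0.135,-0.08,0],"turn": [0,0,0],"hand": 1}]'

```text
time: 15.93
ee_pos: [572.5, -139.4, 240.8]
ee_rot: [-1.316, 1.133, 1.313]
ft_force: [-2.5, -1.1, -1.6]
width: 0.1
```

```bash
python3 - <<'E'
from h import *
from workcell import arm
s=arm.state();print(s['time'],s['ee_pos'],s['ft_force'],s['width'])
w=cv2.cvtColor(arm.read_camera('wrist'),cv2.COLOR_RGB2BGR);im=cv2.cvtColor(arm.read_camera('scene'),cv2.COLOR_RGB2BGR)
cv2.imwrite('pics/w10.png',w);cv2.imwrite('pics/scene10.png',im)
o=np.zeros((480,800,3),np.uint8);o[:,:330]=cv2.convertScaleAbs(cv2.resize(im[170:330,190:300],(330,480),interpolation=cv2.INTER_CUBIC),alpha=2.);o[:352,330:]=cv2.resize(w,(470,352));cv2.imwrite('pics/c10.png',o)
E
```

```text
15.9333 [ 572.53062806 -139.37612685  240.83620628] [-2.54003132 -1.12935246 -1.61896497] 0.11444765140249083
```

View pics/c10.png

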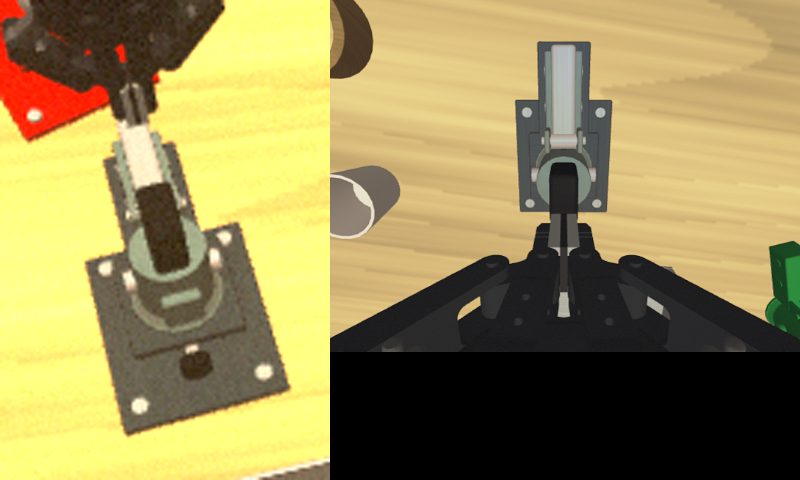

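View pics/w10.png

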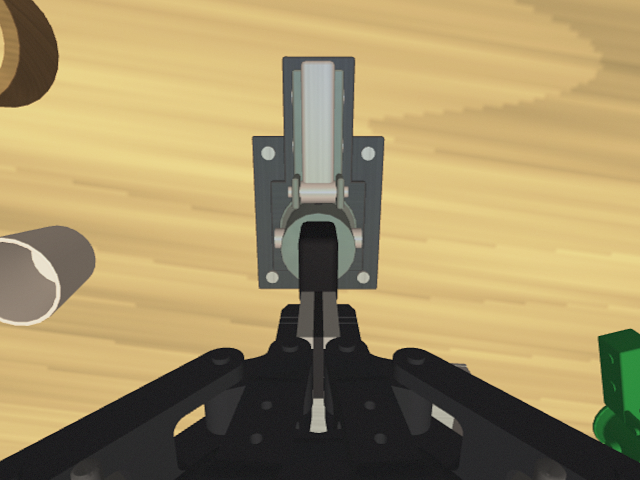

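send_rows --targets '[{"linear": [-0.03,0,0],"turn": [0,0,0],"hand": 1},{"linear": [-0.03,0,0],"turn": [0,0,0],"hand": 1},{"linear": [-0.03,0,0],"turn": [0,0,0],"hand": 1},{"linear": [-0.03,0,0],"turn": [0,0,0],"hand": 1}]'

```text
time: 16.37
ee_pos: [566.5, -140.2, 273.4]
ee_rot: [-1.315, 1.135, 1.311]
ft_force: [-0.1, 0.3, -0.2]
width: -0.2
```

```bash
python3 - <<'E'
from h import *
from workcell import arm
c=arm.camera_info('wrist')
s=arm.state();print(s['time'],s['ee_pos'],s['ft_force'])
print(arm.sign_off())
E
```

```text
16.3667 [ 566.47806505 -140.17668043  273.36060059] [-0.06692537  0.32795079 -0.24909517]
the job is handed in; nothing more can be done
None
```

I lifted the grey coupler by its block, lowered it over the ball of the dark stand, pushed it home, pressed the lever down and let go. I handed the job in at 16.4 s, and sign-off gave no verdict.

- **Coupler home:** it stopped dead with about 18–20 N of push in all. The underside was then at about 46 mm and the tool's tilt about 0.005 rad. The pictures showed it square, with the drawbar on the deck arm.
- **Latch lever:** it moved at about 6 N down to a hard stop at 18 N. The fingertips stopped within 1 mm of the height expected for a level lever. The last wrist picture shows the lever lying along the drawbar.
- **Robot clear:** the last force reading was about zero, with the gripper well above the coupler.
- **Failed attempt:** my first try at the lever came down on its end face, with about 15 N down and 10 N sideways. I backed off and came down again nearer the hinge. The lever seems to have moved a little on that first try, after the coupler was already home.
- **Disagreements:** the cameras differed by 1–3 mm on where the ball and coupler were, which I corrected by the side forces during the descent. The wrist picture also showed the coupler's widths about 5–7 % small. I did not measure the final lever angle separately from the pictures.

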